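# Fill the row of round blanks and chock it

### The arm

A 6-joint arm with a two-finger parallel gripper is mounted at the origin on the work surface. World frame = base frame: x ahead of the robot, y to its left, z up, the work surface at z = 0. Lengths are in m, angles in rad, forces in N, time in s.
With the tool pointing down it reaches from about 0.25 to 0.725 m from the base axis. Payload 4 kg.
Tool frame: the origin (TCP) lies on the centre line of the jaws, within the pads' length; the fingertips stand 14 mm ahead of it and the grasp point (between the pads) lies 5 mm behind it; z points along the fingers, x is the direction in which the jaws open and shut, and the axes are right-handed (so a half turn about z gives the same grasp; the last joint's range is limited). The gripper opens to 85 mm and grips with 20 to 120 N. Pads are 22 mm wide; open, the fingers measure 114 mm over their backs; the gripper's body (76 mm by 85 mm) begins 54 mm behind the grasp point. The pads swing forward as they close: fully open they stand 13 mm farther back than shut.
Start: joints at [1.294, 0.241, 0.005, 1.335, 0, 1.571], TCP at [0.137, 0.481, 0.245] pointing down, gripper open.
Joint ranges: [-2.72, 2.72], [-1.05, 1.87], [-1.09, 1.28], [-1.99, 2.15], [-1.42, 1.44], [-3.14, 3.14]. Speed limits (rad/s): [2.79, 2.79, 3.14, 3.14, 3.14, 3.14].

### API

Orientations are given as a unit quaternion [x, y, z, w].
In Python, from workcell import bot gives the robot as it stands.
- The arm moves only by the tool play_rows, never from a script. Its argument "motion" is a list of rows, each an object with "fingers": the closure, from -1 (fully open) to 1 (shut), so that 0 is half open; "translation": the shift along the tool's x, y, z in cm, a list of three; "roll": the turn about the tool's z in degrees. A call has 1 to 20 rows; each row is the pose to reach, as a shift and turn from the pose commanded when the call began, along the tool's axes at that moment; what a row does not reach only later rows make up. A row lasts 1/12 s, in which the tool goes at most 41.7 mm and 7.16 degrees, less where a joint would pass 70% of its speed; a pose out of reach is approached as far as the arm can. A call with a gripper value outside its range is refused whole. The fingers move at their own pace and stop on an object; the grip force is fixed at half the most. Time passes only in rows, so rows that repeat a pose let the fingers close. It gives the time, the measured TCP pose, the force and the opening at its end, in the units of the state.
- bot.get_obs(): the state, without advancing time (a new reading comes with each control period).
- bot.camera(name): name is "scene" or "top" or "wrist"; returns a dict with "pixels" (400x640x3 uint8, red, green, blue), "intrinsics" (3x3 intrinsics, pixels), "world_to_cam" (4x4, takes a point from world to camera coordinates). Camera axes: x right, y down, z forward; pixel columns grow to the right and rows downward; lengths in m; the calibration is good to about 2 mm. A picture is of the moment at which its call begins. There is no depth.
- bot.job_done(): hands the job in, once; it reports no verdict.
The state is a dict: "clock": time; "joint_pos": joint angles; "joint_vel": joint speeds; "tau": joint torques, N m; "eef_pos": TCP position; "tool_rot": TCP orientation; "ft_force": force on the tool from outside, world axes, zero at the start; "ft_torque": the same for the moment, N m; "grip_width": finger opening in m.
Only numpy, scipy, OpenCV 4.12 (cv2) and the standard library are available. Lean on these libraries where they do the work, as an engineer would, in place of code of your own. Each camera call takes 0.05 s, during which the arm holds its last target. There are 200 camera calls.

### The job

Take the thick aluminium blank that lies on its wooden rest beside the tray and set it down on its side in the tray (do not drop it) between the three blanks of the same size and the wooden chock, parallel to them. Then slide the chock along the tray, without lifting it out, gently, until all four blanks lie on the bed in one closed row against the tray's end stop and the chock rests against the last one, so that none can roll. Leave the thinner bar on the other rest and everything else on the bench where it is.

Things in the scene. Friction and masses are not known exactly. Their poses are not given: they have to be found in the camera images.
- tray: Fixed grey steel tray, 104 mm wide (x), 377 long (y). Origin on the bench, mid-width; z up. Flat bed, top 6 mm above the origin, from y = -195 mm (open end, no wall) to y = +170, where the end stop (12 mm thick, top at 45) stands. Side rails 6 mm thick, tops at 18 mm, leave 92 mm clear (x = -46 to 46). The blanks lie along x and roll along y.
- stop_face (a point): Foot of the end stop's inner face, at bed height, mid-width; the row is closed up against this face (it looks to the tray's -y). Axes as the tray's.
- blank1_center (a point): Aluminium round blank lying on its side in the tray, 44 mm diameter, 80 mm long, about 0.33 kg, free to roll along the tray. The point is its centre, 22 mm above the bed; its x axis is the cylinder's axis (its other axes turn as it rolls). This is the one nearest the stop.
- blank2_center (a point): Aluminium round blank lying on its side in the tray, 44 mm diameter, 80 mm long, about 0.33 kg, free to roll along the tray. The point is its centre, 22 mm above the bed; its x axis is the cylinder's axis (its other axes turn as it rolls). The middle one of the three.
- blank3_center (a point): Aluminium round blank lying on its side in the tray, 44 mm diameter, 80 mm long, about 0.33 kg, free to roll along the tray. The point is its centre, 22 mm above the bed; its x axis is the cylinder's axis (its other axes turn as it rolls). The one farthest from the stop; at least 100 mm of bed is free between it and the chock at the start.
- chock: Loose wooden chock, about 0.25 kg, on the bed near the open end: 78 mm wide (x), 38 high, foot y = -27.5 to 27.5 mm. Origin: centre of underside. Its +y side, to the blanks, slopes 75 degrees up from the bed; its back (-y) is upright, for pushing. When it touches a blank, that centre is 44 mm ahead (+y). Alone it slides under 1 to 3 N; closing the row, the blanks rub and it takes up to about 8 N.
- blank4_center (a point): The fourth blank, to be loaded: aluminium, 44 mm diameter, 80 long, about 0.33 kg, level on a wooden rest on the bench to the robot's right. The point is its centre, 37 mm above the bench; x axis along the cylinder. Two V saddles, 8 mm thick, carry its ends and leave its middle 60 mm free on both sides for fingers; under the middle is only a strip 4 mm high.
- thin_bar_center (a point): A thinner aluminium bar, 28 mm diameter, 80 mm long, on a rest of the same kind near the other one (the two may be either way round); it is to be left alone. The point is its centre.
- wrench: Bystander: a steel wrench lying flat on the bench; leave it.
- screwdriver: Bystander: a screwdriver lying on the bench; leave it.
- spray_can: Bystander: a red tin, 66 mm across, 80 mm tall, upright; leave it.
- brush: Bystander: a hand brush lying flat; leave it.
- collar: Bystander: a dark steel collar 48 mm across, 20 mm high, flat on the bench; leave it.
- parts_cup: Bystander: an open steel cup 70 mm across, 50 mm high, upright; leave it.
- oil_bottle: Bystander: a white bottle 44 mm across, 100 mm tall, upright; leave it.
There are look-alikes about, which are no part of the job. What is shaped like the chock but pink or yellow is not meant. What is shaped like the part that bears blank3_center but black is not meant.

How it is judged:
By the outcome, as a careful person would: the job done as asked, in the order asked, and still so for the second after the job is handed in, with the robot touching nothing.
It also fails if it takes over 53 s, if anything falls off the work surface, if the arm or the gripper's body presses on something with over 40 N, if the wrist force passes 120 N, or if a joint passes its speed limit or range.

## Working session

There is one attempt and no reset: what is moved stays moved. The work goes in short steps, Python scripts to look and compute and a tool call to move; the robot and the scene stay as the last step left them, time stands still between calls to the robot, and variables do not carry over. Pictures are saved under pics/ and viewed, about 8 in all and at most 12, crops included, and the job is handed in when it is done.

Besides the shell and the picture viewer there is one more tool, called as name(argument=value, ...) on one line, values as JSON. play_rows: Moves the arm, as the interface text tells. Its arguments: {"type":"object","properties":{"motion":{"type":"array","items":{"type":"object","properties":{"fingers":{"type":"number"},"translation":{"type":"array","items":{"type":"number"}},"roll":{"type":"number"}}}}},"required":["motion"]}

```bash
mkdir -p pics; cat > h.py <<'E'
import numpy as np, cv2
from workcell import bot
def shot(n,f,crop=None,s=1):
    c=bot.camera(n); im=c["pixels"][:,:,::-1].copy()
    np.savez(f"pics/{f}.npz",K=c["intrinsics"],T=c["world_to_cam"],im=im)
    if crop: im=im[crop[1]:crop[3],crop[0]:crop[2]]
    if s!=1: im=cv2.resize(im,None,fx=s,fy=s,interpolation=cv2.INTER_CUBIC)
    cv2.imwrite(f"pics/{f}.png",im)
def ray(f,u,v):
    d=np.load(f"pics/{f}.npz");K,T=d["K"],d["T"];R=T[:3,:3]
    return -R.T@T[:3,3], R.T@np.linalg.solve(K,[u,v,1.])
def onz(f,u,v,z):
    o,r=ray(f,u,v); return o+r*(z-o[2])/r[2]
def tri(*obs):
    A=np.zeros((3,3));b=np.zeros(3)
    for f,u,v in obs:
        o,r=ray(f,u,v);r=r/np.linalg.norm(r);P=np.eye(3)-np.outer(r,r);A+=P;b+=P@o
    return np.linalg.solve(A,b)
def proj(f,p):
    d=np.load(f"pics/{f}.npz");q=d["T"][:3,:3]@p+d["T"][:3,3];q=d["K"]@q;return q[:2]/q[2]
E
python3 - <<'E'
from h import *
shot("top","top0");shot("scene","scene0")
a=cv2.imread("pics/top0.png");b=cv2.imread("pics/scene0.png")
o=bot.get_obs();print({k:np.round(v,4) for k,v in o.items()})
for n in("top0","scene0"):print(np.round(ray(n,320,200),3))
E
```

```text
{'clock': np.float64(0.1), 'joint_pos': array([ 1.294 ,  0.2413,  0.0039,  1.3352, -0.    ,  1.5708]), 'joint_vel': array([-0.0004, -0.    ,  0.0025, -0.0002,  0.0007,  0.002 ]), 'tau': array([-1.00000e-04, -3.73137e+01,  2.53011e+01,  1.08000e-02,
        0.00000e+00, -0.00000e+00]), 'eef_pos': array([0.1365, 0.4804, 0.2445]), 'tool_rot': array([ 7.979e-01,  6.028e-01, -7.000e-04,  6.000e-04]), 'ft_force': array([ 0.437 , -0.2996,  0.0397]), 'ft_torque': array([0.0344, 0.0189, 0.0051]), 'grip_width': np.float64(0.0853)}
[[ 0.249 -0.029  1.554]
 [ 0.163  0.005 -0.987]]
[[ 1.252 -0.023  1.238]
 [-0.544  0.007 -0.84 ]]
```

View pics/top0.png

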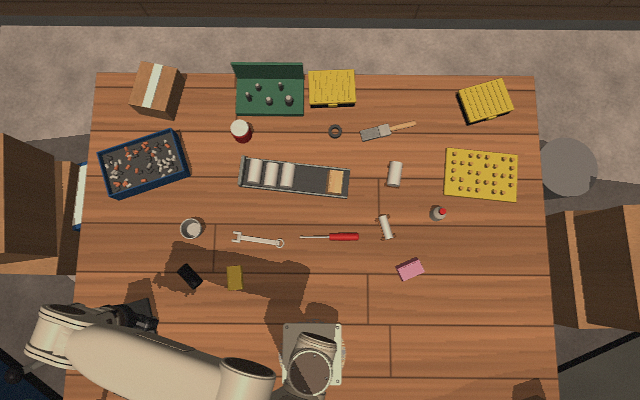

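View pics/scene0.png

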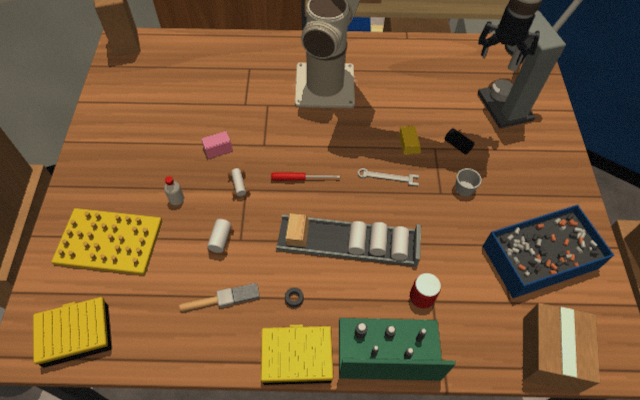

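Top view: the tray runs from (240,175) at the stop to (348,183) at the open end. Possible mistakes, by top pixel:
- **Blank 4:** the thick one at (394,173). The thin bar is at (386,227) and the black look-alike at (190,276).
- **Chock:** the natural wood one at (334,181). The yellow one is at (235,278) and the pink one at (410,269).

I choose (394,173) and (334,181) and check both in one enlarged crop.

```bash
python3 - <<'E'
from h import *
a=np.load("pics/top0.npz")["im"][145:245,230:430];b=np.load("pics/scene0.npz")["im"][160:270,200:430]
a=cv2.resize(a,None,fx=3,fy=3,interpolation=cv2.INTER_CUBIC);b=cv2.resize(b,None,fx=600/230,fy=600/230,interpolation=cv2.INTER_CUBIC)
cv2.imwrite("pics/c1.png",np.vstack([a,b[:287]]))
E
```

```text
(no output)
```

View pics/c1.png

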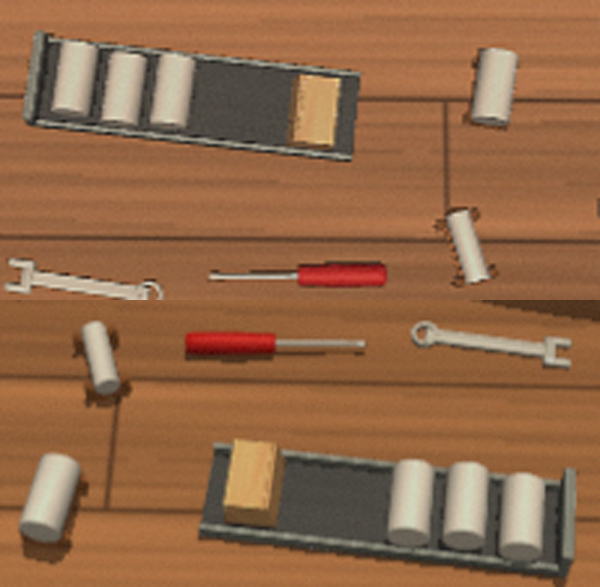

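```bash
cat > m.py <<'E'
from h import *
t=lambda u,v:("top0",230+u/3,145+v/3)
s=lambda u,v:("scene0",200+u/2.609,160+(v-300)/2.609)
print("b4",tri(t(495,86),s(51,497)))
print("thin",tri(t(466,247),s(101,357)))
for z in(.018,):
  P={k:onz(*t(*p),z)for k,p in dict(or_up=(359,73),or_lo=(352,159),up=(105,47),lo=(45,125)).items()}
  for k in P:print(k,P[k])
  Q={k:onz(*s(*p),z)for k,p in dict(ol=(217,444),onl=(201,538)).items()}
  for k in Q:print(k,Q[k])
for n,p,q in(("b1",(74,78),(522,517)),("b2",(123,89),(466,506)),("b3",(172,90),(410,502))):print(n,tri(t(*p),s(*q)))
print("chocktop",tri(t(320,111),s(255,477)))
# blank4 ends: axis silhouettes at z=.037
print("b4 ends",onz(*t(497,52),.050),onz(*t(491,122),.045))
print("b4 ends s",onz(*s(58,458),.050),onz(*s(43,533),.045))
E
python3 m.py
```

```text
b4 [ 0.59215725 -0.27740003  0.03474516]
thin [ 0.40904647 -0.24408764  0.02250927]
or_up [ 0.61005806 -0.12306564  0.018     ]
or_lo [ 0.50920275 -0.11477804  0.018     ]
up [0.6386455  0.17136783 0.018     ]
lo [0.54597653 0.23745819 0.018     ]
ol [ 0.51498276 -0.11282756  0.018     ]
onl [ 0.62689803 -0.12348607  0.018     ]
b1 [0.59957554 0.2038112  0.02612036]
b2 [0.58741052 0.14741969 0.02480357]
b3 [0.58592818 0.09034645 0.02822232]
chocktop [ 0.56202963 -0.07414847  0.03155895]
b4 ends [ 0.62821275 -0.27775712  0.05      ] [ 0.54819245 -0.27013003  0.045     ]
b4 ends s [ 0.55484275 -0.27246927  0.05      ] [ 0.63876039 -0.27872423  0.045     ]
```

```bash
cat > go.py <<'E'
from h import *; import sys
def to(p,head):
    from scipy.spatial.transform import Rotation as R
    o=bot.get_obs();M=R.from_quat(o["tool_rot"]).as_matrix()
    h=np.degrees(np.arctan2(M[1,0],M[0,0]))
    print("at",np.round(o["eef_pos"],4),"head %.2f"%h,"t %.2f"%o["clock"],"F",np.round(o["ft_force"],1),"j6 %.2f"%o["joint_pos"][5],"w %.4f"%o["grip_width"])
    print("cm",np.round(M.T@(np.array(p)-o["eef_pos"])*100,2),"roll %.2f"%((h-head+180)%360-180))
if len(sys.argv)==5:
    v=list(map(float,sys.argv[1:]));to(v[:3],v[3])
E
python3 go.py .54 .03 .30 84.2
```

```text
at [0.1365 0.4804 0.2445] head 74.14 t 0.10 F [ 0.4 -0.3  0. ] j6 1.57 w 0.0853
cm [-32.31  51.12  -5.49] roll -10.06
```

play_rows(motion=[{"translation":[-3,5,-0.5],"roll":-1,"fingers":-1},{"translation":[-32.3,51.1,-5.5],"roll":-10,"fingers":-1},{"translation":[-32.3,51.1,-5.5],"roll":-10,"fingers":-1},{"translation":[-32.3,51.1,-5.5],"roll":-10,"fingers":-1},{"translation":[-32.3,51.1,-5.5],"roll":-10,"fingers":-1},{"translation":[-32.3,51.1,-5.5],"roll":-10,"fingers":-1},{"translation":[-32.3,51.1,-5.5],"roll":-10,"fingers":-1},{"translation":[-32.3,51.1,-5.5],"roll":-10,"fingers":-1},{"translation":[-32.3,51.1,-5.5],"roll":-10,"fingers":-1},{"translation":[-32.3,51.1,-5.5],"roll":-10,"fingers":-1},{"translation":[-32.3,51.1,-5.5],"roll":-10,"fingers":-1},{"translation":[-32.3,51.1,-5.5],"roll":-10,"fingers":-1},{"translation":[-32.3,51.1,-5.5],"roll":-10,"fingers":-1},{"translation":[-32.3,51.1,-5.5],"roll":-10,"fingers":-1},{"translation":[-32.3,51.1,-5.5],"roll":-10,"fingers":-1},{"translation":[-32.3,51.1,-5.5],"roll":-10,"fingers":-1},{"translation":[-32.3,51.1,-5.5],"roll":-10,"fingers":-1},{"translation":[-32.3,51.1,-5.5],"roll":-10,"fingers":-1},{"translation":[-32.3,51.1,-5.5],"roll":-10,"fingers":-1}])

```text
clock: 1.68
eef_pos: [0.539, 0.0315, 0.3001]
tool_rot: [0.742, 0.671, -0.0, -0.0]
ft_force: [0.2, -0.8, 0.7]
grip_width: 0.0853
```

```bash
python3 -c "
from h import *
shot('wrist','w1')
print(ray('w1',320,200))"; python3 go.py .585 -.275 .22 84.2
```

```text
(array([0.46408093, 0.03935846, 0.42890547]), array([ 0.2893803 , -0.00550231, -0.95755032]))
at [0.5391 0.0317 0.3003] head 84.24 t 1.73 F [ 0.5 -0.1 -0.7] j6 0.16 w 0.0852
cm [-30.06   7.65   8.02] roll 0.04
```

View pics/w1.png

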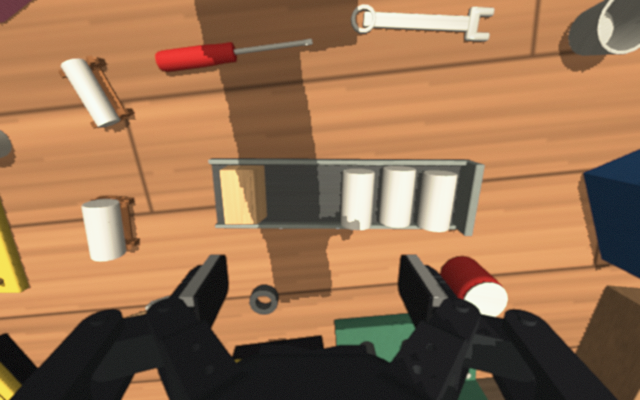

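The wrist view shows the whole tray: chock at (243,195), blanks at (358,198), (398,196) and (437,200). Blank 4 is at (104,229), thicker than the bar at (90,92), and the tray lies parallel to the image rows. Next I move over blank 4.

play_rows(motion=[{"translation":[-3,0.8,0.8],"roll":0,"fingers":-1},{"translation":[-30,7.6,8],"roll":0,"fingers":-1},{"translation":[-30,7.6,8],"roll":0,"fingers":-1},{"translation":[-30,7.6,8],"roll":0,"fingers":-1},{"translation":[-30,7.6,8],"roll":0,"fingers":-1},{"translation":[-30,7.6,8],"roll":0,"fingers":-1},{"translation":[-30,7.6,8],"roll":0,"fingers":-1},{"translation":[-30,7.6,8],"roll":0,"fingers":-1},{"translation":[-30,7.6,8],"roll":0,"fingers":-1},{"translation":[-30,7.6,8],"roll":0,"fingers":-1},{"translation":[-30,7.6,8],"roll":0,"fingers":-1},{"translation":[-30,7.6,8],"roll":0,"fingers":-1},{"translation":[-30,7.6,8],"roll":0,"fingers":-1}])

```text
clock: 2.82
eef_pos: [0.5854, -0.2737, 0.2215]
tool_rot: [0.741, 0.671, 0.0, 0.001]
ft_force: [0.4, 0.1, -0.6]
grip_width: 0.0855
```

```bash
python3 -c "
from h import *
shot('wrist','w2')
a=np.load('pics/w2.npz')['im'][80:280,160:480];b=np.load('pics/w1.npz')['im'][140:250,70:490]
a=cv2.resize(a,(640,400),interpolation=cv2.INTER_CUBIC);b=cv2.resize(b,(640,168),interpolation=cv2.INTER_CUBIC)
cv2.imwrite('pics/c2.png',np.vstack([a,b]))"; python3 go.py .592 -.277 .15 84.2
```

```text
at [ 0.5854 -0.2738  0.2215] head 84.29 t 2.87 F [0.2 0.5 0.6] j6 -0.34 w 0.0852
cm [-0.25  0.68  7.15] roll 0.09
```

View pics/c2.png

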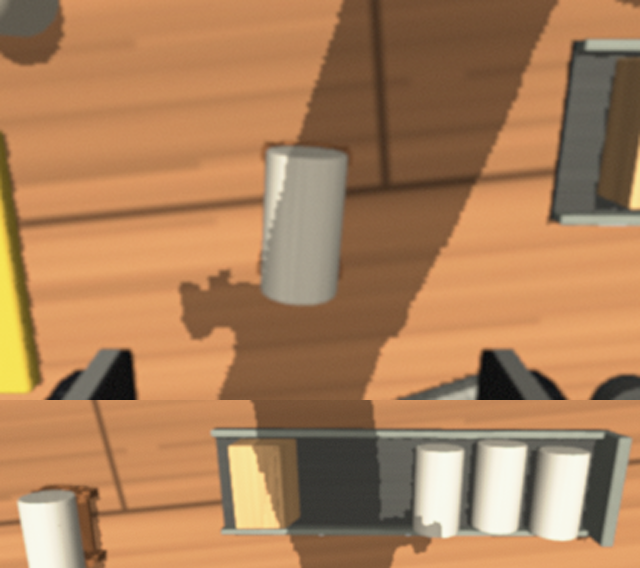

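```bash
cat > m2.py <<'E'
from h import *
t=lambda u,v:("top0",230+u/3,145+v/3)
s=lambda u,v:("scene0",200+u/2.609,160+(v-300)/2.609)
w=lambda u,v:("w2",160+u/2,80+v/2)
x=lambda u,v:("w1",70+u*420/640,140+(v-400)*110/168)
a=onz(*w(306,155),.037);b=onz(*w(300,294),.037)
print("b4 axis",a,b,"dir",np.degrees(np.arctan2(b[1]-a[1],b[0]-a[0])),np.linalg.norm(b-a))
print("b4",tri(t(495,86),s(51,497),w(303,226)), tri(t(495,86),w(303,226)),"w1-w2",tri(w(306,152),x(48,498)))
for n,p in dict(ol_up=(213,433),ol_lo=(222,533),r_up=(604,434),r_lo=(598,533),).items():print(n,onz(*x(*p),.018))
for n,p in dict(b1=(562,491),b2=(501,487),b3=(438,489)).items():print(n,onz(*x(*p),.033))
for n,p in dict(c1=(229,443),c2=(290,440),c3=(229,527),c4=(292,527)).items():print(n,onz(*x(*p),.044))
E
python3 m2.py
```

```text
b4 axis [ 0.55740408 -0.27074872  0.037     ] [ 0.63701295 -0.28221904  0.037     ] dir -8.198946244410859 0.08043096171247828
b4 [ 0.5938657  -0.27661888  0.03832091] [ 0.5901154  -0.27505526  0.05286083] w1-w2 [ 0.55668001 -0.27049787  0.03668393]
ol_up [ 0.51600272 -0.1128179   0.018     ]
ol_lo [ 0.61496093 -0.12438714  0.018     ]
r_up [0.55368828 0.24828744 0.018     ]
r_lo [0.65275156 0.24766142 0.018     ]
b1 [0.60014419 0.20467098 0.033     ]
b2 [0.59052826 0.1482946  0.033     ]
b3 [0.58654651 0.09005107 0.033     ]
c1 [ 0.52276511 -0.09104888  0.044     ]
c2 [ 0.52555898 -0.0374925   0.044     ]
c3 [ 0.60018716 -0.10636852  0.044     ]
c4 [ 0.6060973  -0.04819053  0.044     ]
```

```bash
python3 go.py .5965 -.2765 .034 81.8
```

```text
at [ 0.5854 -0.2738  0.2215] head 84.29 t 2.87 F [0.2 0.5 0.6] j6 -0.34 w 0.0852
cm [-0.15  1.1  18.75] roll 2.49
```

play_rows(motion=[{"translation":[-0.15,1.1,2],"roll":1.5,"fingers":-1},{"translation":[-0.15,1.1,5],"roll":2.5,"fingers":-1},{"translation":[-0.15,1.1,8],"roll":2.5,"fingers":-1},{"translation":[-0.15,1.1,11],"roll":2.5,"fingers":-1},{"translation":[-0.15,1.1,13],"roll":2.5,"fingers":-1},{"translation":[-0.15,1.1,15],"roll":2.5,"fingers":-1},{"translation":[-0.15,1.1,16],"roll":2.5,"fingers":-1},{"translation":[-0.15,1.1,17],"roll":2.5,"fingers":-1},{"translation":[-0.15,1.1,18],"roll":2.5,"fingers":-1},{"translation":[-0.15,1.1,18.7],"roll":2.5,"fingers":-1},{"translation":[-0.15,1.1,18.7],"roll":2.5,"fingers":-1}])

```text
clock: 3.78
eef_pos: [0.5952, -0.2778, 0.0322]
tool_rot: [0.757, 0.654, -0.0, -0.001]
ft_force: [-1.1, 0.7, -0.0]
grip_width: 0.0856
```

```bash
python3 -c "
from h import *
shot('wrist','w3')"; python3 go.py .5965 -.2765 .034 81.8
```

```text
at [ 0.5956 -0.278   0.0331] head 81.65 t 3.83 F [-1.3 -0.8 -0.2] j6 -0.29 w 0.0854
cm [ 0.16  0.07 -0.09] roll -0.15
```

View pics/w3.png

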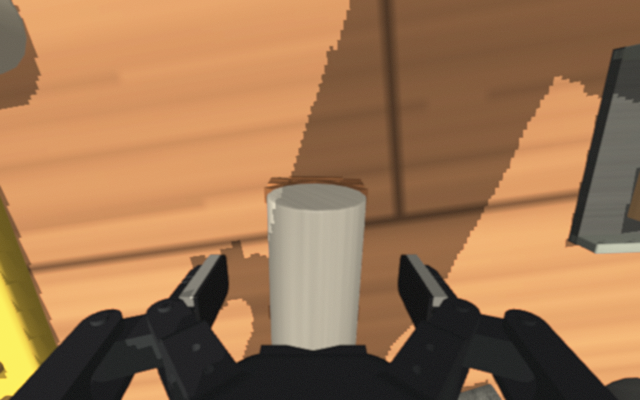

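The fingers straddle the blank evenly: finger edges at 228 and 400, blank from 270 to 362 px. Closing the fingers.

play_rows(motion=[{"translation":[0.1,0,0],"roll":0,"fingers":0},{"translation":[0.1,0,0],"roll":0,"fingers":0},{"translation":[0.1,0,0],"roll":0,"fingers":1},{"translation":[0.1,0,0],"roll":0,"fingers":1},{"translation":[0.1,0,0],"roll":0,"fingers":1},{"translation":[0.1,0,0],"roll":0,"fingers":1},{"translation":[0.1,0,0],"roll":0,"fingers":1},{"translation":[0.1,0,0],"roll":0,"fingers":1},{"translation":[0.1,0,0],"roll":0,"fingers":1},{"translation":[0.1,0,0],"roll":0,"fingers":1},{"translation":[0.1,0,0],"roll":0,"fingers":1},{"translation":[0.1,0,0],"roll":0,"fingers":1}])

```text
clock: 4.83
eef_pos: [0.5966, -0.2772, 0.0345]
tool_rot: [0.757, 0.654, 0.001, 0.001]
ft_force: [-0.1, 1.3, 4.4]
grip_width: 0.0422
```

```bash
python3 go.py .5965 -.2765 .134 81.8
```

```text
at [ 0.5966 -0.2772  0.0345] head 81.64 t 4.83 F [-0.1  1.3  4.4] j6 -0.29 w 0.0422
cm [ 0.07  0.   -9.95] roll -0.16
```

Gripped at 42 to 44 mm. Lifting.

play_rows(motion=[{"translation":[0.1,0,-1],"roll":0,"fingers":1},{"translation":[0.1,0,-2],"roll":0,"fingers":1},{"translation":[0.1,0,-4],"roll":0,"fingers":1},{"translation":[0.1,0,-6],"roll":0,"fingers":1},{"translation":[0.1,0,-9],"roll":0,"fingers":1},{"translation":[0.1,0,-11],"roll":0,"fingers":1},{"translation":[0.1,0,-11.5],"roll":0,"fingers":1},{"translation":[0.1,0,-11.5],"roll":0,"fingers":1}])

```text
clock: 5.5
eef_pos: [0.5971, -0.2769, 0.1508]
tool_rot: [0.757, 0.654, 0.001, 0.002]
ft_force: [1.2, -0.3, -2.7]
grip_width: 0.042
```

```bash
python3 go.py .5796 .0133 .15 84
```

```text
at [ 0.5971 -0.2769  0.1508] head 81.64 t 5.50 F [ 1.2 -0.3 -2.7] j6 -0.29 w 0.0420
cm [ 2.846e+01 -5.950e+00  1.000e-02] roll -2.36
```

play_rows(motion=[{"translation":[2,-0.4,0],"roll":-0.5,"fingers":1},{"translation":[5,-1.1,0],"roll":-1,"fingers":1},{"translation":[8,-1.7,0],"roll":-1.5,"fingers":1},{"translation":[11,-2.3,0],"roll":-2,"fingers":1},{"translation":[14,-3,0],"roll":-2.4,"fingers":1},{"translation":[17,-3.6,0],"roll":-2.4,"fingers":1},{"translation":[20,-4.2,0],"roll":-2.4,"fingers":1},{"translation":[23,-4.8,0],"roll":-2.4,"fingers":1},{"translation":[26,-5.4,0],"roll":-2.4,"fingers":1},{"translation":[28,-5.9,0],"roll":-2.4,"fingers":1},{"translation":[28.5,-5.9,0],"roll":-2.4,"fingers":1},{"translation":[28.5,-5.9,0],"roll":-2.4,"fingers":1},{"translation":[28.5,-5.9,0],"roll":-2.4,"fingers":1}])

```text
clock: 6.58
eef_pos: [0.5782, 0.014, 0.1469]
tool_rot: [0.743, 0.67, -0.001, -0.001]
ft_force: [0.6, 0.4, -2.4]
grip_width: 0.0422
```

```bash
python3 -c "
from h import *
shot('wrist','w4')"; python3 go.py .5796 .0133 .026 84
```

```text
at [0.5785 0.0134 0.1472] head 84.00 t 6.63 F [ 0.4 -0.4 -2.1] j6 0.13 w 0.0426
cm [1.000e-02 1.400e-01 1.212e+01] roll -0.00
```

View pics/w4.png

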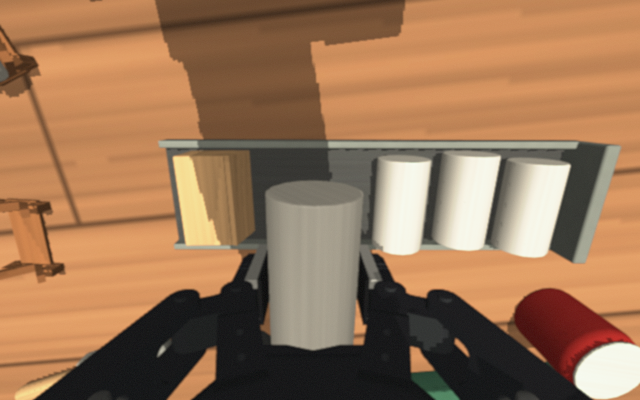

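Gap clear on both sides: chock edge at column 252, blank 3 at column 375, held blank at 267 to 362. I check where the held blank's near end is against the rails.

```bash
python3 - <<'E'
from h import *
print("near end",onz("w4",315,194,.1497))
r1=[onz("w4",u,v,.018) for u,v in((165,143),(570,144),(180,246),(575,262))]
for r in r1:print(r)
print("chock front foot",onz("w4",250,240,.01),"b3",onz("w4",402,205,.034))
E
```

```text
near end [0.53839509 0.01928112 0.1497    ]
[ 0.51541549 -0.10914861  0.018     ]
[0.55288206 0.24154113 0.018     ]
[ 0.61339883 -0.11956585  0.018     ]
[0.67055015 0.26414555 0.018     ]
chock front foot [ 0.61756767 -0.0530886   0.01      ] b3 [0.5881117 0.090879  0.034    ]
```

play_rows(motion=[{"translation":[0,0.25,1],"roll":0,"fingers":1},{"translation":[0,0.25,3],"roll":0,"fingers":1},{"translation":[0,0.25,5],"roll":0,"fingers":1},{"translation":[0,0.25,7],"roll":0,"fingers":1},{"translation":[0,0.25,8.5],"roll":0,"fingers":1},{"translation":[0,0.25,9.5],"roll":0,"fingers":1},{"translation":[0,0.25,10.2],"roll":0,"fingers":1},{"translation":[0,0.25,10.8],"roll":0,"fingers":1},{"translation":[0,0.25,11.2],"roll":0,"fingers":1},{"translation":[0,0.25,11.3],"roll":0,"fingers":1},{"translation":[0,0.25,11.3],"roll":0,"fingers":1},{"translation":[0,0.25,11.3],"roll":0,"fingers":1}])

```text
clock: 7.63
eef_pos: [0.5822, 0.0141, 0.036]
tool_rot: [0.743, 0.669, 0.001, 0.0]
ft_force: [0.9, 0.6, -2.6]
grip_width: 0.0423
```

```bash
python3 -c "
from h import *
shot('wrist','w5')"; python3 go.py .581 .0132 .0255 84
```

```text
at [0.5822 0.0142 0.0362] head 84.05 t 7.68 F [ 0.8  0.7 -1.9] j6 0.13 w 0.0423
cm [-0.11 -0.11  1.07] roll 0.05
```

View pics/w5.png

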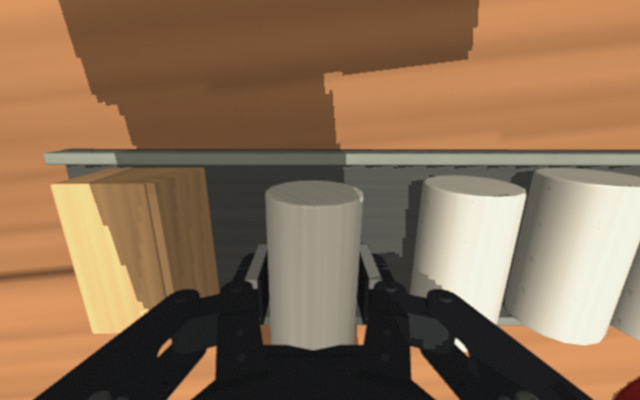

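The blank hangs inside the rails, with free bed both sides. Lowering in 1 mm steps, watching the force.

play_rows(motion=[{"translation":[0,0,0.2],"roll":0,"fingers":1},{"translation":[0,0,0.4],"roll":0,"fingers":1},{"translation":[0,0,0.6],"roll":0,"fingers":1},{"translation":[0,0,0.7],"roll":0,"fingers":1},{"translation":[0,0,0.8],"roll":0,"fingers":1},{"translation":[0,0,0.8],"roll":0,"fingers":1},{"translation":[0,0,0.8],"roll":0,"fingers":1}])

```text
clock: 8.27
eef_pos: [0.5814, 0.0141, 0.0272]
tool_rot: [0.743, 0.669, -0.0, -0.0]
ft_force: [0.7, -1.0, -2.8]
grip_width: 0.0425
```

play_rows(motion=[{"translation":[0,0,0.1],"roll":0,"fingers":1},{"translation":[0,0,0.1],"roll":0,"fingers":1},{"translation":[0,0,0.15],"roll":0,"fingers":1},{"translation":[0,0,0.15],"roll":0,"fingers":1},{"translation":[0,0,0.15],"roll":0,"fingers":1}])

```text
clock: 8.68
eef_pos: [0.5815, 0.0141, 0.0258]
tool_rot: [0.743, 0.669, 0.0, 0.0]
ft_force: [-0.3, 0.1, -2.5]
grip_width: 0.0421
```

play_rows(motion=[{"translation":[0,0,0.1],"roll":0,"fingers":1},{"translation":[0,0,0.1],"roll":0,"fingers":1},{"translation":[0,0,0.1],"roll":0,"fingers":1}])

```text
clock: 8.93
eef_pos: [0.582, 0.0141, 0.0254]
tool_rot: [0.743, 0.669, 0.0, 0.0]
ft_force: [0.3, -0.8, 1.6]
grip_width: 0.0423
```

Force rose by 4 N: the blank stands on the bed. Opening a little, then straight up.

play_rows(motion=[{"translation":[0,0,0],"roll":0,"fingers":-0.05},{"translation":[0,0,0],"roll":0,"fingers":-0.1},{"translation":[0,0,0],"roll":0,"fingers":-0.15},{"translation":[0,0,0],"roll":0,"fingers":-0.2},{"translation":[0,0,0],"roll":0,"fingers":-0.3},{"translation":[0,0,0],"roll":0,"fingers":-0.4},{"translation":[0,0,0],"roll":0,"fingers":-0.4},{"translation":[0,0,0],"roll":0,"fingers":-0.4}])

```text
clock: 9.6
eef_pos: [0.5815, 0.0141, 0.0248]
tool_rot: [0.743, 0.669, -0.0, -0.0]
ft_force: [-0.6, 0.2, -0.1]
grip_width: 0.06
```

```bash
python3 -c "
from h import *
shot('wrist','w6')"; python3 go.py .5505 -.16 .14 -6
```

```text
at [0.5815 0.0141 0.0248] head 84.04 t 9.65 F [ 0.4 -0.2  0.1] j6 0.13 w 0.0599
cm [-17.64  -1.28 -11.52] roll 90.04
```

View pics/w6.png

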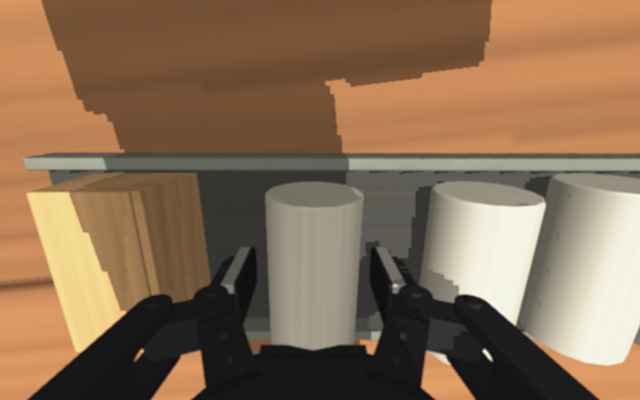

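Blank 4 stands free between the opened fingers (column 315, gaps on both sides). Going up, then behind the chock with a 90° roll.

```bash
python3 go.py .5635 -.149 .145 -6
```

```text
at [0.5815 0.0141 0.0248] head 84.04 t 9.65 F [ 0.4 -0.2  0.1] j6 0.13 w 0.0599
cm [-16.41  -0.1  -12.02] roll 90.04
```

play_rows(motion=[{"translation":[0,0,-0.5],"roll":0,"fingers":-0.4},{"translation":[0,0,-1.5],"roll":0,"fingers":-0.4},{"translation":[0,0,-3],"roll":0,"fingers":-0.4},{"translation":[0,0,-5],"roll":0,"fingers":-0.4},{"translation":[0,0,-7.5],"roll":0,"fingers":-0.4},{"translation":[0,0,-10],"roll":0,"fingers":-0.4},{"translation":[0,0,-12],"roll":0,"fingers":-0.4},{"translation":[0,0,-12],"roll":0,"fingers":-0.4}])

```text
clock: 10.32
eef_pos: [0.5849, 0.0141, 0.1512]
tool_rot: [0.743, 0.669, 0.004, 0.003]
ft_force: [1.5, 0.1, 0.8]
grip_width: 0.0596
```

```bash
python3 go.py .5635 -.149 .145 -6
```

```text
at [0.5849 0.0141 0.1512] head 84.04 t 10.32 F [1.5 0.1 0.8] j6 0.13 w 0.0596
cm [-16.45  -0.44   0.6 ] roll 90.04
```

play_rows(motion=[{"translation":[-2,0,0],"roll":6,"fingers":-0.2},{"translation":[-5,0,0],"roll":13,"fingers":0.05},{"translation":[-8,0,0],"roll":20,"fingers":0.05},{"translation":[-11,0,0],"roll":27,"fingers":0.05},{"translation":[-14,0,0],"roll":34,"fingers":0.05},{"translation":[-16,0,0],"roll":41,"fingers":0.05},{"translation":[-16.4,-0.1,0],"roll":48,"fingers":0.05},{"translation":[-16.4,-0.1,0],"roll":55,"fingers":0.05},{"translation":[-16.4,-0.1,0],"roll":62,"fingers":0.05},{"translation":[-16.4,-0.1,0],"roll":69,"fingers":0.05},{"translation":[-16.4,-0.1,0],"roll":76,"fingers":0.05},{"translation":[-16.4,-0.1,0],"roll":83,"fingers":0.05},{"translation":[-16.4,-0.1,0],"roll":90,"fingers":0.05},{"translation":[-16.4,-0.1,0],"roll":90,"fingers":0.05},{"translation":[-16.4,-0.1,0],"roll":90,"fingers":0.05}])

```text
clock: 11.57
eef_pos: [0.5634, -0.1489, 0.145]
tool_rot: [0.999, -0.05, -0.0, 0.0]
ft_force: [-0.5, -0.3, -0.1]
grip_width: 0.0406
```

```bash
python3 -c "
from h import *
shot('wrist','w7')"; python3 go.py .5635 -.149 .030 -6
```

```text
at [ 0.5634 -0.1489  0.145 ] head -5.79 t 11.62 F [0.5 0.  0.3] j6 1.41 w 0.0406
cm [1.00e-02 1.00e-02 1.15e+01] roll 0.21
```

View pics/w7.png

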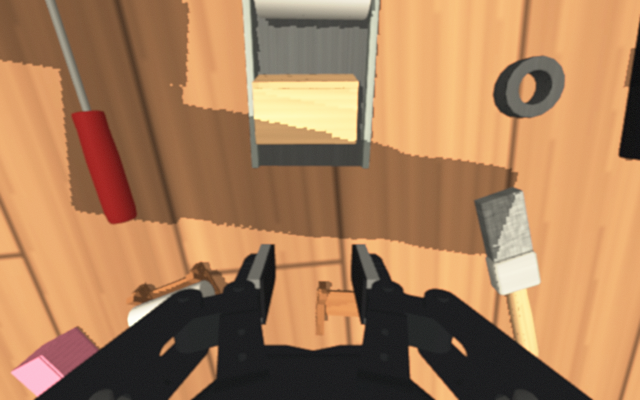

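```bash
python3 - <<'E'
from h import *
for n,u,v,z in(("L",252,166,.018),("R",368,166,.018),("Lf",246,20,.018),("Rf",378,20,.018),("cL",255,143,.044),("cR",357,142,.044),("cLf",257,81,.044),("cRf",355,80,.044)):print(n,onz("w7",u,v,z).round(4))
E
```

```text
L [ 0.5133 -0.1136  0.018 ]
R [ 0.6154 -0.124   0.018 ]
Lf [ 0.5272 -0.0012  0.018 ]
Rf [ 0.6282 -0.0115  0.018 ]
cL [ 0.5245 -0.092   0.044 ]
cR [ 0.6033 -0.0992  0.044 ]
cLf [ 0.5331 -0.048   0.044 ]
cRf [ 0.6044 -0.0546  0.044 ]
```

The tray and chock are parallel to the tool (heading -6°), and the chock's back edge is at row 143. Descending behind it.

play_rows(motion=[{"translation":[0,0,2],"roll":0.2,"fingers":0.05},{"translation":[0,0,5],"roll":0.2,"fingers":0.05},{"translation":[0,0,8],"roll":0.2,"fingers":0.05},{"translation":[0,0,10],"roll":0.2,"fingers":0.05},{"translation":[0,0,11.2],"roll":0.2,"fingers":0.05},{"translation":[0,0,11.6],"roll":0.2,"fingers":0.05},{"translation":[0,-0.5,11.6],"roll":0.2,"fingers":0.05},{"translation":[0,-1,11.6],"roll":0.2,"fingers":0.05},{"translation":[0,-1.5,11.6],"roll":0.2,"fingers":0.05},{"translation":[0,-2,11.6],"roll":0.2,"fingers":0.05},{"translation":[0,-2.4,11.6],"roll":0.2,"fingers":0.05},{"translation":[0,-2.8,11.6],"roll":0.2,"fingers":0.05},{"translation":[0,-3.1,11.6],"roll":0.2,"fingers":0.05},{"translation":[0,-3.4,11.6],"roll":0.2,"fingers":0.05},{"translation":[0,-3.4,11.6],"roll":0.2,"fingers":0.05}])

```text
clock: 12.87
eef_pos: [0.5671, -0.1145, 0.0289]
tool_rot: [0.999, -0.053, 0.0, -0.0]
ft_force: [-0.4, 1.2, -0.5]
grip_width: 0.0406
```

Now push slowly (1.5 to 2 mm per row, about 20 mm/s).

play_rows(motion=[{"translation":[0,-0.15,0],"roll":0,"fingers":0.05},{"translation":[0,-0.3,0],"roll":0,"fingers":0.05},{"translation":[0,-0.45,0],"roll":0,"fingers":0.05},{"translation":[0,-0.6,0],"roll":0,"fingers":0.05},{"translation":[0,-0.75,0],"roll":0,"fingers":0.05},{"translation":[0,-0.9,0],"roll":0,"fingers":0.05},{"translation":[0,-1.05,0],"roll":0,"fingers":0.05},{"translation":[0,-1.2,0],"roll":0,"fingers":0.05},{"translation":[0,-1.35,0],"roll":0,"fingers":0.05},{"translation":[0,-1.5,0],"roll":0,"fingers":0.05},{"translation":[0,-1.65,0],"roll":0,"fingers":0.05},{"translation":[0,-1.8,0],"roll":0,"fingers":0.05},{"translation":[0,-1.95,0],"roll":0,"fingers":0.05},{"translation":[0,-2.1,0],"roll":0,"fingers":0.05},{"translation":[0,-2.25,0],"roll":0,"fingers":0.05},{"translation":[0,-2.4,0],"roll":0,"fingers":0.05},{"translation":[0,-2.55,0],"roll":0,"fingers":0.05},{"translation":[0,-2.7,0],"roll":0,"fingers":0.05},{"translation":[0,-2.85,0],"roll":0,"fingers":0.05},{"translation":[0,-3,0],"roll":0,"fingers":0.05}])

```text
clock: 14.53
eef_pos: [0.5702, -0.0851, 0.0288]
tool_rot: [0.999, -0.054, -0.0, -0.0]
ft_force: [0.3, -0.5, -0.6]
grip_width: 0.0406
```

```bash
python3 -c "
from h import *
shot('wrist','w8');shot('top','t8')
a=cv2.resize(np.load('pics/w8.npz')['im'],(640,400));b=cv2.resize(np.load('pics/t8.npz')['im'][145:210,230:366],(418,200),interpolation=cv2.INTER_CUBIC)
c=np.zeros((600,640,3),np.uint8);c[:400]=a;c[400:,:418]=b;cv2.imwrite('pics/c8.png',c)"
```

```text
(no output)
```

View pics/c8.png

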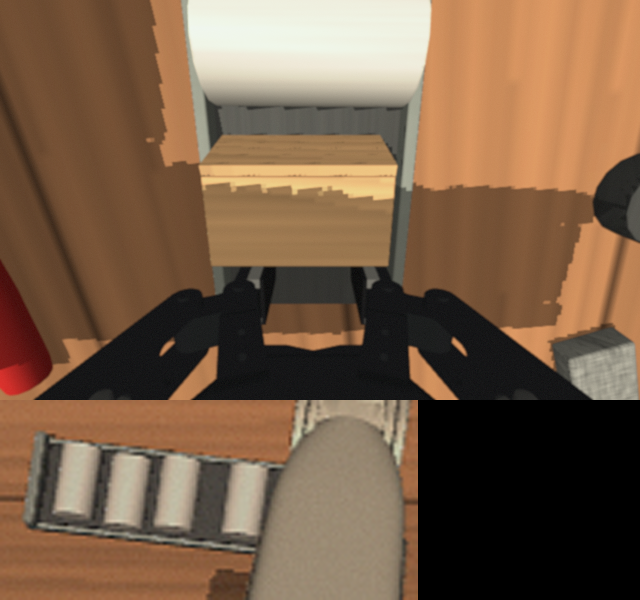

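Chock still square in the tray (200 to 397 px), and blank 4 ahead of it parallel. I check contact by projecting the chock's edges.

```bash
python3 - <<'E'
from h import *
d=np.array([.1045,.9945]);e=np.array([.9945,-.1045])
def show(f,back):
    for n,o,z in(("backfoot",0,.006),("backtop",0,.044),("fronttop",.0448,.044),("frontfoot",.055,.006)):
        for sx in(-.039,.039):
            p=back+d*o+e*sx; print(f,n,proj(f,np.r_[p,z]).round(0),end=" ")
        print()
show("w7",np.array([.564,-.0956]))
show("w8",np.array([.5685,-.0735]))
for b in(np.array([.5685,-.0851+.011]),):print(proj("w8",np.array([.5702,-.0851,.0148])),proj("w8",np.r_[.5702,-.0741,.0148]))
E
```

```text
w7 backfoot [264. 138.] w7 backfoot [350. 138.] 
w7 backtop [256. 142.] w7 backtop [356. 143.] 
w7 fronttop [252.  80.] w7 fronttop [359.  80.] 
w7 frontfoot [261.  72.] w7 frontfoot [353.  72.] 
w8 backfoot [238. 232.] w8 backfoot [376. 232.] 
w8 backtop [216. 266.] w8 backtop [394. 266.] 
w8 fronttop [205. 165.] w8 fronttop [404. 164.] 
w8 frontfoot [229. 132.] w8 frontfoot [383. 131.] 
[312.17181742 257.51927522] [309.93557579 239.11813839]
```

The model matches the image (back top row 266, front top row 165): the fingers touch the chock's back, about 94 mm to go.

play_rows(motion=[{"translation":[0,-0.15,0],"roll":0,"fingers":0.05},{"translation":[0,-0.3,0],"roll":0,"fingers":0.05},{"translation":[0,-0.45,0],"roll":0,"fingers":0.05},{"translation":[0,-0.6,0],"roll":0,"fingers":0.05},{"translation":[0,-0.75,0],"roll":0,"fingers":0.05},{"translation":[0,-0.9,0],"roll":0,"fingers":0.05},{"translation":[0,-1.05,0],"roll":0,"fingers":0.05},{"translation":[0,-1.2,0],"roll":0,"fingers":0.05},{"translation":[0,-1.35,0],"roll":0,"fingers":0.05},{"translation":[0,-1.5,0],"roll":0,"fingers":0.05},{"translation":[0,-1.65,0],"roll":0,"fingers":0.05},{"translation":[0,-1.8,0],"roll":0,"fingers":0.05},{"translation":[0,-1.95,0],"roll":0,"fingers":0.05},{"translation":[0,-2.1,0],"roll":0,"fingers":0.05},{"translation":[0,-2.25,0],"roll":0,"fingers":0.05},{"translation":[0,-2.4,0],"roll":0,"fingers":0.05},{"translation":[0,-2.55,0],"roll":0,"fingers":0.05},{"translation":[0,-2.7,0],"roll":0,"fingers":0.05},{"translation":[0,-2.85,0],"roll":0,"fingers":0.05},{"translation":[0,-3,0],"roll":0,"fingers":0.05}])

```text
clock: 16.3
eef_pos: [0.5735, -0.0553, 0.0288]
tool_rot: [0.999, -0.054, 0.0, 0.0]
ft_force: [-0.3, -2.1, 1.3]
grip_width: 0.0405
```

play_rows(motion=[{"translation":[0,-0.15,0],"roll":0,"fingers":0.05},{"translation":[0,-0.3,0],"roll":0,"fingers":0.05},{"translation":[0,-0.45,0],"roll":0,"fingers":0.05},{"translation":[0,-0.6,0],"roll":0,"fingers":0.05},{"translation":[0,-0.75,0],"roll":0,"fingers":0.05},{"translation":[0,-0.9,0],"roll":0,"fingers":0.05},{"translation":[0,-1.05,0],"roll":0,"fingers":0.05},{"translation":[0,-1.2,0],"roll":0,"fingers":0.05},{"translation":[0,-1.35,0],"roll":0,"fingers":0.05},{"translation":[0,-1.5,0],"roll":0,"fingers":0.05},{"translation":[0,-1.65,0],"roll":0,"fingers":0.05},{"translation":[0,-1.8,0],"roll":0,"fingers":0.05},{"translation":[0,-1.95,0],"roll":0,"fingers":0.05},{"translation":[0,-2.1,0],"roll":0,"fingers":0.05},{"translation":[0,-2.25,0],"roll":0,"fingers":0.05},{"translation":[0,-2.4,0],"roll":0,"fingers":0.05},{"translation":[0,-2.55,0],"roll":0,"fingers":0.05},{"translation":[0,-2.7,0],"roll":0,"fingers":0.05},{"translation":[0,-2.85,0],"roll":0,"fingers":0.05},{"translation":[0,-3,0],"roll":0,"fingers":0.05}])

```text
clock: 17.97
eef_pos: [0.5767, -0.0255, 0.0288]
tool_rot: [0.999, -0.054, -0.0, 0.0]
ft_force: [0.8, -0.5, 1.2]
grip_width: 0.0406
```

play_rows(motion=[{"translation":[0,-0.12,0],"roll":0,"fingers":0.05},{"translation":[0,-0.24,0],"roll":0,"fingers":0.05},{"translation":[0,-0.36,0],"roll":0,"fingers":0.05},{"translation":[0,-0.48,0],"roll":0,"fingers":0.05},{"translation":[0,-0.6,0],"roll":0,"fingers":0.05},{"translation":[0,-0.72,0],"roll":0,"fingers":0.05},{"translation":[0,-0.84,0],"roll":0,"fingers":0.05},{"translation":[0,-0.96,0],"roll":0,"fingers":0.05},{"translation":[0,-1.08,0],"roll":0,"fingers":0.05},{"translation":[0,-1.2,0],"roll":0,"fingers":0.05},{"translation":[0,-1.32,0],"roll":0,"fingers":0.05},{"translation":[0,-1.44,0],"roll":0,"fingers":0.05},{"translation":[0,-1.56,0],"roll":0,"fingers":0.05},{"translation":[0,-1.68,0],"roll":0,"fingers":0.05},{"translation":[0,-1.8,0],"roll":0,"fingers":0.05},{"translation":[0,-1.92,0],"roll":0,"fingers":0.05},{"translation":[0,-2.04,0],"roll":0,"fingers":0.05},{"translation":[0,-2.16,0],"roll":0,"fingers":0.05}])

```text
clock: 19.47
eef_pos: [0.579, -0.004, 0.0288]
tool_rot: [0.999, -0.054, -0.0, 0.0]
ft_force: [-0.1, -1.0, 0.0]
grip_width: 0.0404
```

```bash
python3 go.py .58 .0084 .0288 -6; python3 -c "
from h import *
shot('top','t9')
im=np.load('pics/t9.npz')['im'].astype(int)
d=np.array([.1045,.9945]);o=np.array([.5643,-.1188])
# brightness profile along tray axis at z=.045, averaged across, from tray y -.08 to .19
for f in('t9','t8'):
  im=np.load(f'pics/{f}.npz')['im'].astype(int);r=[]
  for y in np.arange(-.02,.182,.004):
    v=[]
    for sx in(-.02,0,.02):
      p=o+d*(y+.195)+np.array([.9945,-.1045])*sx;u=proj(f,np.r_[p,.05]).round().astype(int);v.append(im[u[1],u[0]].mean())
    r.append(int(np.mean(v)))
  print(f,r)
"
```

```text
at [ 0.579  -0.004   0.0288] head -6.16 t 19.47 F [-0.1 -1.   0. ] j6 1.67 w 0.0404
cm [-0.03 -1.25 -0.  ] roll -0.16
t9 [137, 136, 134, 132, 129, 120, 122, 155, 175, 170, 148, 105, 113, 150, 165, 174, 180, 186, 183, 176, 166, 146, 112, 121, 145, 168, 176, 182, 182, 179, 178, 168, 134, 87, 120, 149, 166, 176, 183, 186, 181, 175, 163, 131, 58, 54, 37, 61, 118, 110, 99]
t8 [67, 67, 64, 69, 116, 149, 164, 175, 180, 179, 182, 177, 169, 145, 81, 67, 63, 72, 117, 149, 168, 176, 182, 182, 180, 175, 167, 145, 105, 62, 52, 61, 120, 141, 158, 173, 179, 181, 180, 178, 175, 152, 92, 65, 65, 58, 39, 60, 118, 112, 100]
```

The row is closed up behind blank 1, with about 12 mm left to the stop, which agrees with the plan. Last part slower.

play_rows(motion=[{"translation":[0,-0.08,0],"roll":0,"fingers":0.05},{"translation":[0,-0.16,0],"roll":0,"fingers":0.05},{"translation":[0,-0.24,0],"roll":0,"fingers":0.05},{"translation":[0,-0.32,0],"roll":0,"fingers":0.05},{"translation":[0,-0.4,0],"roll":0,"fingers":0.05},{"translation":[0,-0.48,0],"roll":0,"fingers":0.05},{"translation":[0,-0.56,0],"roll":0,"fingers":0.05},{"translation":[0,-0.64,0],"roll":0,"fingers":0.05},{"translation":[0,-0.72,0],"roll":0,"fingers":0.05},{"translation":[0,-0.8,0],"roll":0,"fingers":0.05},{"translation":[0,-0.88,0],"roll":0,"fingers":0.05},{"translation":[0,-0.96,0],"roll":0,"fingers":0.05}])

```text
clock: 20.52
eef_pos: [0.58, 0.0055, 0.0288]
tool_rot: [0.999, -0.054, -0.0, 0.0]
ft_force: [-0.8, -1.9, 1.1]
grip_width: 0.0408
```

play_rows(motion=[{"translation":[0,-0.05,0],"roll":0,"fingers":0.05},{"translation":[0,-0.1,0],"roll":0,"fingers":0.05},{"translation":[0,-0.15,0],"roll":0,"fingers":0.05},{"translation":[0,-0.15,0],"roll":0,"fingers":0.05}])

```text
clock: 20.85
eef_pos: [0.5801, 0.0066, 0.0288]
tool_rot: [0.999, -0.054, -0.0, 0.0]
ft_force: [-0.0, -3.4, 0.6]
grip_width: 0.0406
```

play_rows(motion=[{"translation":[0,-0.05,0],"roll":0,"fingers":0.05},{"translation":[0,-0.1,0],"roll":0,"fingers":0.05},{"translation":[0,-0.1,0],"roll":0,"fingers":0.05},{"translation":[0,-0.1,0],"roll":0,"fingers":0.05}])

```text
clock: 21.18
eef_pos: [0.5801, 0.0067, 0.0289]
tool_rot: [0.999, -0.054, -0.0, 0.001]
ft_force: [-1.1, -5.3, 1.3]
grip_width: 0.0404
```

play_rows(motion=[{"translation":[0,-0.1,0],"roll":0,"fingers":0.05},{"translation":[0,-0.2,0],"roll":0,"fingers":0.05},{"translation":[0,-0.2,0],"roll":0,"fingers":0.05},{"translation":[0,-0.2,0],"roll":0,"fingers":0.05}])

```text
clock: 21.52
eef_pos: [0.5801, 0.0069, 0.029]
tool_rot: [0.999, -0.055, -0.0, 0.003]
ft_force: [-1.3, -9.9, 2.9]
grip_width: 0.0404
```

play_rows(motion=[{"translation":[0,-0.1,0],"roll":0,"fingers":0.05},{"translation":[0,-0.15,0],"roll":0,"fingers":0.05},{"translation":[0,-0.15,0],"roll":0,"fingers":0.05},{"translation":[0,-0.15,0],"roll":0,"fingers":0.05}])

```text
clock: 21.85
eef_pos: [0.5802, 0.007, 0.0292]
tool_rot: [0.998, -0.055, -0.0, 0.004]
ft_force: [-3.3, -13.8, 4.3]
grip_width: 0.0402
```

```bash
cat > prof.py <<'E'
from h import *; import sys
f=sys.argv[1];shot('top',f)
d=np.array([.1045,.9945]);o=np.array([.5643,-.1188]);im=np.load(f'pics/{f}.npz')['im'].astype(np.float32).mean(2)
ys=np.arange(-.06,.182,.002)
for sx in(-.025,0,.025):
  P=np.array([proj(f,np.r_[o+d*(y+.195)+np.array([.9945,-.1045])*sx,.05]) for y in ys],np.float32)
  r=cv2.remap(im,P[:,:1],P[:,1:],cv2.INTER_LINEAR).ravel()
  mins=[(round(float(ys[i]),3),int(r[i])) for i in range(2,len(r)-2) if r[i]==r[i-2:i+3].min() and r[i]<150]
  print(sx,mins)
E
python3 prof.py t10
```

```text
-0.025 [(-0.048, 136), (-0.042, 136), (-0.034, 135), (-0.018, 137), (-0.004, 136), (0.02, 115), (0.038, 97), (0.082, 105), (0.122, 104), (0.166, 72)]
0 [(-0.05, 137), (-0.036, 137), (-0.024, 135), (-0.012, 136), (0.02, 113), (0.036, 94), (0.082, 113), (0.122, 104), (0.168, 72)]
0.025 [(-0.046, 135), (-0.028, 135), (-0.022, 135), (-0.004, 131), (0.018, 111), (0.036, 94), (0.08, 118), (0.122, 100), (0.168, 72)]
```

Now 13.8 N with no movement, and the row minima at 37, 82, 122 and 167 mm match the closed row (38, 82, 126, 170). Backing straight off, then up and clear.

play_rows(motion=[{"translation":[0,0.2,0],"roll":0,"fingers":0.05},{"translation":[0,0.4,0],"roll":0,"fingers":0.05},{"translation":[0,0.6,0],"roll":0,"fingers":0.05},{"translation":[0,0.9,0],"roll":0,"fingers":0.05},{"translation":[0,1.3,0],"roll":0,"fingers":0.05},{"translation":[0,2,0],"roll":0,"fingers":0.05},{"translation":[0,3,0],"roll":0,"fingers":0.05},{"translation":[0,4,0],"roll":0,"fingers":0.05},{"translation":[0,4,-2],"roll":0,"fingers":0.05},{"translation":[0,4,-5],"roll":0,"fingers":0.05},{"translation":[0,4,-9],"roll":0,"fingers":0.05},{"translation":[0,5,-12],"roll":0,"fingers":0.05},{"translation":[0,8,-14],"roll":0,"fingers":0.05},{"translation":[0,12,-16],"roll":0,"fingers":0.05},{"translation":[0,16,-18],"roll":0,"fingers":0.05},{"translation":[0,19,-18],"roll":0,"fingers":0.05},{"translation":[0,20,-18],"roll":0,"fingers":0.05},{"translation":[0,20,-18],"roll":0,"fingers":0.05}])

```text
clock: 23.4
eef_pos: [0.5585, -0.1913, 0.2091]
tool_rot: [0.998, -0.057, 0.0, 0.0]
ft_force: [-0.6, 0.3, -0.1]
grip_width: 0.0407
```

```bash
python3 prof.py t11; python3 -c "
from h import *
shot('scene','s11')
a=cv2.resize(np.load('pics/t11.npz')['im'][140:250,225:425],(640,352),interpolation=cv2.INTER_CUBIC);b=cv2.resize(np.load('pics/s11.npz')['im'][200:275,270:430],(525,246),interpolation=cv2.INTER_CUBIC)
c=np.zeros((598,640,3),np.uint8);c[:352]=a;c[352:,:525]=b;cv2.imwrite('pics/c11.png',c)"
```

```text
-0.025 [(-0.034, 144), (-0.008, 83), (0.036, 92), (0.082, 107), (0.122, 99), (0.166, 72)]
0 [(-0.042, 144), (-0.03, 140), (-0.008, 80), (0.036, 94), (0.08, 107), (0.122, 98), (0.168, 71)]
0.025 [(-0.038, 140), (-0.008, 85), (0.036, 92), (0.08, 116), (0.122, 97), (0.168, 71)]
```

View pics/c11.png

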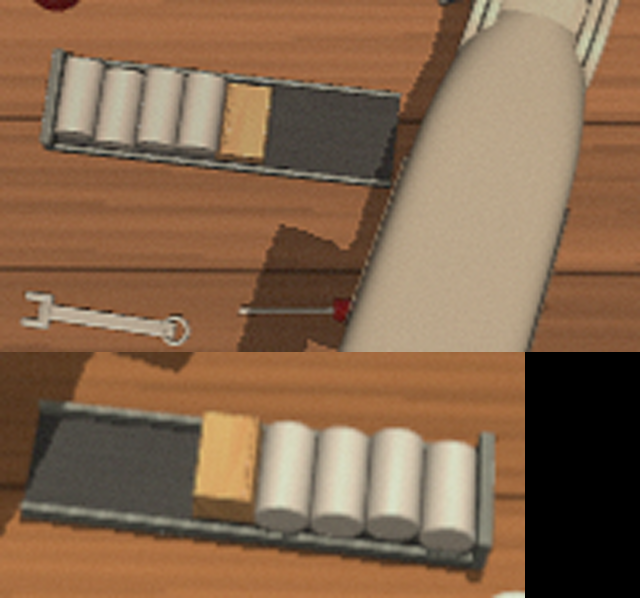

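The last picture shows the four blanks parallel and closed against the stop (columns 80 to 200), with the chock touching the last one at (245,120). The profile is unchanged since the fingers withdrew, and the gripper is clear.

```bash
python3 -c "
from workcell import bot
print(bot.job_done())"
```

```text
the job is handed in; nothing more can be done
None
```

The fourth blank is in the tray, and the chock has closed all four blanks into one row against the end stop. I handed the job in at about 23.5 s of the 53 s allowed.

- **Loading:** I took the thick blank from its rest and lowered it between blank 3 and the chock until the force showed the bed carried its weight. Then I opened the fingers and withdrew.
- **Closing the row:** I pushed the chock's back at about 10 to 20 mm/s with two half-open fingers. Over the last 6 mm commanded it moved only about 0.5 mm while the force rose to 13.8 N. That is above the roughly 8 N you gave for closing the row, because I pressed on to be sure it was shut. It is well below the limits.
- **Last checks:** With the gripper lifted clear, the top view gave the joints between blanks and the last blank's end at 37, 81, 122 and 167 mm along the tray. A closed row should give 38, 82, 126 and 170 mm. The last two read 3 to 4 mm short, which I put down to camera calibration and the angle of view. Nothing moved after the fingers withdrew, and the top and scene views show no visible gaps and the chock against the last blank.
- **Not seen at the end:** The arm hid the area with the thin bar and both rests in the final top view. I moved nothing there after lifting the blank.

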